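# Feed a wooden block under the spring punch with the hand crank and mark its middle

### The job

Lay the loose wooden block flat in the tray of the marking bench, between its corner fences. Turn the two-handled crank counter-clockwise until the middle of the block stands under the punch point, then press the punch straight down on its cap until it trips and let it spring back up. Leave the block in the tray under the punch, and do not move the cup, the jar, the slip cup or the cutter ring.

Things in the scene. Friction and masses are not known exactly. Their poses are not given: they have to be found in the camera images.
- bench: fixed marking bench, grey and steel, 430 mm long, crosswise to the robot; origin on the table straight under the punch axis. Its y runs along it: loading end towards -y, crank axis at x = 0, y = +190 mm; x points away from the robot. Base plate 12 mm thick, x -65 to +65, y -180 to +250 mm
- frame_arm (a point): top of the punch frame's arm, at the punch axis, z = 144 mm. The arm is 36 mm wide (bench y), 24 mm thick, and runs over the track from bench x = -19 mm back to a column at x 70 to 105 mm, y -22 to +22 mm, 145 mm high
- guard_edge (a point): middle of the near edge, on top, of the crank guard: a fixed plate at z 168 to 174 mm over bench x 57 to 112, y 90 to 290 mm, with a back wall under it. It leaves no room for fingers on the far part of the handles' circle: lead a handle only round the near side and flanks (handle's bench x below about 20 mm), let go, take the other
- crank (a joint): crank angle (rad), -0.3 to 10.9, growing counter-clockwise seen from above; starts between 0 and 1.6. A turn moves the carriage 80 mm (12.73 mm per rad) towards the punch. A flat steel bar on an upright axis at bench x = 0, y = 190 mm, its top at z = 98 mm, an upright handle on each end. It stays where it is left; 2 to 4 N at a handle turns it
- grip_a_mid (a point): middle of the first upright wooden crank handle, 65 mm from the crank axis, at z = 130 mm; the handle is a round barrel 25 mm in diameter from z = 98 to 155 mm and spins freely on its pin, so it can be led round its circle by a hand that does not turn
- grip_b_mid (a point): middle of the second handle, alike, opposite the first one
- carriage (a joint): travel of the carriage along the bench's +y (m), -0.004 to 0.140; starts between 0 and 0.0205, its middle is under the punch at 0.115. It moves only with the crank
- tray (a point): centre of the tray floor on the carriage, z = 46 mm; axes as the bench. It takes the block lengthwise along y: four L-shaped corner fences 12 mm high leave 54 (x) by 112 mm (y) inside; between them the long sides are open over 76 mm, so fingers can straddle the block across x. Carriage 70 mm wide (x), 128 mm long
- punch (a joint): downward travel of the punch (m), 0 at rest, stop at 0.012. Pressing takes about 4 N at first, rising to about 15 N at 4 to 5 mm, then falling to about 9 N at 9 mm, past which it has tripped; let go, it springs back to 0
- punch_cap (a point): centre of the top of the punch's flat round cap, 36 mm in diameter, 10 mm thick; z = 182 mm at rest, clear above the frame's arm; on the bench's origin axis
- punch_tip (a point): point of the punch, z = 88.5 mm at rest, 12.5 mm above the top of a block lying in the tray
- block: the loose plain wooden block, 44 mm (its x) by 100 mm (its y) by 30 mm high, 0.07 to 0.14 kg, lying flat on the table to the robot's right; origin at the centre of its underside. Either way round will do
- block_top (a point): centre of the block's top face
- cup: bystander: thrown clay cup, 65 mm in diameter, 62 mm high, origin under its centre; it, the jar and the block swap places
- jar: bystander: glaze jar with screw lid, 59 mm in diameter, 82 mm high, origin under its centre
- slip_cup: bystander: small slip cup, 58 mm in diameter, 52 mm high, in front of the bench; origin under its centre
- ring: bystander: thin round clay cutter, 70 mm in diameter, 32 mm high, in front of the bench on the left; origin under its centre

How it is judged (in metres and radians):
On the way, in this order (a step that is already met when the one before it is completed fails the run):
1. the block lies flat in the tray, let go, with the carriage still near the loading end (distance between block and tray below 0.009 m and angle between block's own z axis and vertical below 0.08 rad and contact force between block and the fingers below 0.1 N and value of joint carriage below 0.06 m), for 0.2 s.
2. the crank has brought the middle of the block under the punch point (within 7 mm), the block still flat in the tray (distance between block and tray below 0.009 m and horizontal distance between block_top and punch_tip below 0.007 m), for 0.2 s.
3. the punch is pressed until it trips (9 mm or more) with the middle of the block under it (value of joint punch above 0.009 m and horizontal distance between block_top and punch_tip below 0.007 m).
At the end, for the whole second after the job is handed in: the block lies flat and still in the tray, its middle within 7 mm of the punch axis (seen from above), and the punch is back up within 2 mm of its rest (all of step 2 and angle between block's own z axis and vertical below 0.08 rad and value of joint punch below 0.002 m and linear speed of block below 0.01 m/s); the robot touches nothing.
It fails at once if the punch is tripped with the middle of the block more than 12 mm from its axis (value of joint punch above 0.009 m and horizontal distance between block_top and punch_tip above 0.012 m).
It fails at once if the cup, the jar, the slip cup or the cutter ring is moved by more than 30 mm (distance of any of cup, jar, slip_cup, ring from where it was at the start of the episode above 0.03 m).
It also fails if it takes over 72 s, if anything falls off the work surface, if the arm or the gripper's body presses on something with over 40 N, if the wrist force passes 120 N, or if a joint passes its speed limit or range.

### The arm

A 6-joint arm with a two-finger parallel gripper is mounted at the origin on a cart in front of the work surface, level with it; the furniture and walls round the work are solid. World frame = base frame: x ahead of the robot, y to its left, z up, the work surface at z = 0. Lengths are in mm, angles in rad, forces in N, time in s.
With the tool pointing down it reaches from about 350 to 975 mm from the base axis. Payload 7.1 kg.
Tool frame: the origin (TCP) lies midway between the tips of the shut fingers; the grasp point (between the pads) lies 19 mm behind it (ctrl.grip_point_offset is the distance from the TCP to the grasp point, in mm); z points along the fingers, y is the line along which they close (so a half turn about z gives the same grasp; the last joint's range is limited). The gripper opens to 88 mm and grips with 3 to 60 N. Pads are 20 mm wide; open, the fingers measure 115 mm over their backs; the gripper's body (75 mm by 178 mm) begins 61 mm behind the grasp point.
Start: joints at [1.248, 0.423, 1.63, -0, 1.089, -0.019], TCP at [186.936, 596.372, 222.675] pointing down, gripper open.
Joint ranges: [-3, 3], [-0.9, 2.11], [0.09, 2.58], [-1.31, 4.45], [0.11, 2.69], [-2.54, 2.54]. Speed limits (rad/s): [2.39, 2.39, 3.01, 3.14, 3.14, 3.14].

### API

Orientations are given as a rotation vector (axis times angle).
In Python, from workcell import get_obs, optics, close_job, spotter, ctrl gives the robot as it stands. The module is installed in compiled form; this text tells all that it offers.
- The arm moves only by the tool move_arm, never from a script. Its argument "rows" is a list of rows, each a list of 5 numbers: the shift along the tool's x, y, z in cm, then the turn about the tool's z in degrees, then the opening in per cent of the stroke, from 0 (shut) to 100 (fully open). A call has 1 to 10 rows; each row shifts and turns the commanded pose from where the row before left it, along the tool's axes as they then stand; what a row does not reach is not made up. A row lasts 1/8 s, in which the tool goes at most 62.5 mm and 10.7 degrees, less where a joint would pass 70% of its speed; a pose out of reach is approached as far as the arm can. A call with a gripper value outside its range is refused whole. The fingers move at their own pace and stop on an object; the grip force is fixed at half the most. Time passes only in rows, so rows that do not move let the fingers close. It gives the time, the measured TCP pose, the force, the opening and the grip force at its end, in the units of the state.
- get_obs(): the state, without advancing time (a new reading comes with each control period).
- optics.get_image(name): name is "scene" or "top"; returns the picture (384x512x3 uint8, blue, green, red); there is no depth.
- optics.calibration(name): a dict with "camera_matrix" (3x3 intrinsics, pixels), "xyz" and "orientation" of the camera in the world. Camera axes: x right, y down, z forward; pixel columns grow to the right and rows downward; lengths in mm; the calibration is good to about 2 mm. A picture is of the moment at which its call begins. calibration takes no time and is no camera call.
- close_job(): hands the job in; it is judged then, once.
Trained networks look in the newest picture that a camera, given by its name, has taken for a name from the list of things; names that differ only in an ending like _2 or _b are one class to them, and where a whole thing is asked for, a point or a joint stands for the part that bears it (a point fixed in the world has none). Each returns a list of dicts, best first, with "conf" (0 to 1); they miss things now and then, are a little off and sometimes report something else, mostly with a low value. They report only what shows in the picture. A call takes as long as a camera call.
- spotter.find_in(camera, label): "point" ([column, row] in pixels, amid what is visible of it).
- spotter.regions_of(camera, label): "region" (384x512 bool, what is visible of it) and "point" ([column, row] in pixels, amid what is visible of it).
The state is a dict: "t": time; "qpos": joint angles; "qvel": joint speeds; "joint_torque": joint torques, N m; "ee_pos": TCP position; "orientation": TCP orientation; "ft_force": force on the tool from outside, world axes, zero at the start; "moment": the same for the moment, N m; "width": finger opening in mm; "grasp_force": force on a finger pad.
Only numpy, scipy, OpenCV 4.12 (cv2) and the standard library are available. Lean on these libraries where they do the work, as an engineer would, in place of code of your own. Each camera call takes 0.05 s, during which the arm holds its last target. There are 200 camera calls.

## Working session

There is one attempt and no reset: what is moved stays moved. The work goes in short steps, Python scripts to look and compute and a tool call to move; the robot and the scene stay as the last step left them, time stands still between calls to the robot, and variables do not carry over. Pictures are saved under pics/ and viewed, at most 10 in all, crops included, and the job is handed in when it is done.

Besides the shell and the picture viewer there is one more tool, called after "Call:" in YAML: its name, and indented under it one key for each argument. move_arm: Moves the arm, as the interface text tells. Its arguments: {"type":"object","properties":{"rows":{"type":"array","items":{"type":"array","items":{"type":"number"}}}},"required":["rows"]}

```bash
mkdir -p pics; cat > h.py <<'E'
import numpy as np, cv2
from scipy.spatial.transform import Rotation as R
from workcell import get_obs, optics, close_job, spotter, ctrl
def cal(n):
    c=optics.calibration(n); return c
def rot(c):
    o=np.array(c["orientation"],float)
    return R.from_rotvec(o).as_matrix() if o.size==3 else o.reshape(3,3)
def ray(n,p,z):
    c=cal(n);K=np.array(c["camera_matrix"]);d=rot(c)@np.linalg.solve(K,[p[0],p[1],1.]);o=np.array(c["xyz"],float)
    return o+d*(z-o[2])/d[2]
def proj(n,X):
    c=cal(n);K=np.array(c["camera_matrix"]);q=K@(rot(c).T@(np.array(X,float)-np.array(c["xyz"],float)));return q[:2]/q[2]
E
python3 - <<'E'
from h import *
for n in("scene","top"):
    im=optics.get_image(n);cv2.imwrite(f"pics/{n}0.png",cv2.resize(im,None,fx=1.5,fy=1.5))
    print(n,cal(n))
for l,z in dict(frame_arm=144,guard_edge=174,grip_a_mid=130,tray=46,punch_cap=182,block=30,block_top=30,cup=62,jar=82,slip_cup=52,ring=32,bench=12,crank=98).items():
  for n in("top","scene"):
    for r in spotter.find_in(n,l)[:2]: print(l,n,round(r["conf"],2),np.round(r["point"]),ray(n,r["point"],z).round(0))
print(get_obs())
E
```

```text
scene {'camera_matrix': array([[441.67898906,   0.        , 254.67867216],
       [  0.        , 441.67898906, 190.16181673],
       [  0.        ,   0.        ,   1.        ]]), 'xyz': array([-346.91536559, -894.70515513,  914.60390897]), 'orientation': array([-2.01872382,  0.8157013 , -0.44132767])}
top {'camera_matrix': array([[409.6164253 ,   0.        , 250.17378097],
       [  0.        , 409.6164253 , 186.58909497],
       [  0.        ,   0.        ,   1.        ]]), 'xyz': array([ 400.16627572,  -32.88819482, 1398.89568709]), 'orientation': array([-2.17247285,  2.17574886, -0.0683191 ])}
frame_arm top 0.56 [221. 168.] [555.  76. 144.]
frame_arm scene 0.88 [252. 188.] [481. -18. 144.]
guard_edge top 0.73 [219. 171.] [543.  79. 174.]
guard_edge top 0.61 [340. 143.] [ 626. -287.  174.]
guard_edge scene 0.91 [250. 191.] [435. -62. 174.]
grip_a_mid top 0.56 [175. 196.] [471. 221. 130.]
tray top 0.63 [276. 173.] [553. -99.  46.]
tray scene 0.56 [286. 214.] [ 556. -104.   46.]
punch_cap top 0.42 [341. 216.] [ 409. -283.  182.]
punch_cap scene 0.73 [250. 189.] [434. -60. 182.]
punch
[... 1019 characters left out ...]
98.]
{'t': 1.4, 'qpos': array([ 1.24799552e+00,  4.23070735e-01,  1.62989622e+00,  2.29240185e-05,
        1.08858604e+00, -1.90182290e-02]), 'qvel': array([ 4.01986273e-04,  8.71762226e-04, -4.17800923e-04,  2.03807278e-03,
        3.90004113e-05, -5.67220917e-04]), 'joint_torque': array([-9.69765802e-05, -5.44568038e+01, -2.74039739e+01,  6.44623325e-02,
        1.68979098e-02, -4.58841942e-05]), 'ee_pos': array([186.93547869, 596.38206232, 222.69483809]), 'orientation': array([-4.75362336e-01, -3.10540685e+00, -6.68274892e-05]), 'ft_force': array([0.30810983, 0.74650498, 0.09319151]), 'moment': array([ 0.00112493, -0.00737481,  0.0078893 ]), 'grasp_force': 0.0, 'width': 88.10389494829043}
```

```bash
python3 - <<'E'
from h import *
im=optics.get_image("top");cv2.imwrite("pics/topc.png",cv2.resize(im[100:270,130:380],None,fx=3.2,fy=3.2,interpolation=cv2.INTER_CUBIC))
im=optics.get_image("scene");cv2.imwrite("pics/scc.png",cv2.resize(im[110:300,150:400],None,fx=3.1,fy=3.1,interpolation=cv2.INTER_CUBIC))
E
```

```text
(no output)
```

View pics/topc.png

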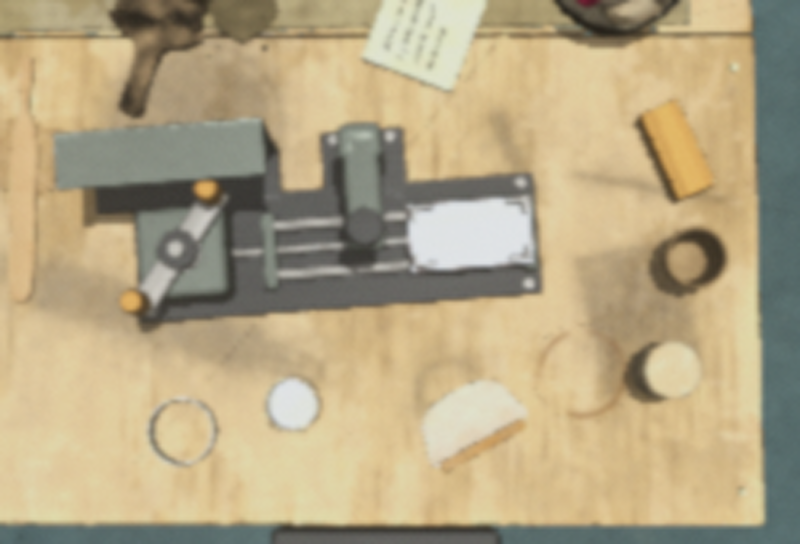

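View pics/scc.png

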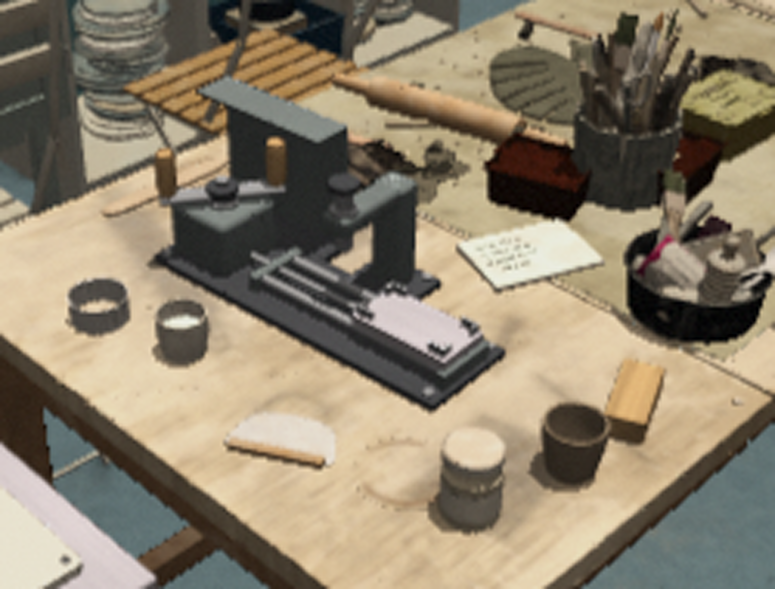

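The top view shows the bench with the punch cap at crop (365,223). The crank hub is at (177,248) and the handles at (207,189) and (133,300). The block is at about (677,148), the cup at (688,260) and the jar at (670,368). In the crop, up is +x and left is +y. Next I fit the poses.

```bash
cat >> h.py <<'E'
from scipy.optimize import least_squares, minimize
def T(p,a,X): c,s=np.cos(a),np.sin(a); return np.array([p[0]+c*X[0]-s*X[1],p[1]+s*X[0]+c*X[1],X[2]])
def boxmask(n,p,a,lx,ly,z0,z1):
    P=[proj(n,T(p,a,(i*lx/2,j*ly/2,z))) for i in(-1,1) for j in(-1,1) for z in(z0,z1)]
    m=np.zeros((384*4,512*4),np.uint8);h=cv2.convexHull(np.float32(P)*4+1.5)
    cv2.fillConvexPoly(m,np.int32(h.round()),1); return m
def fitbox(masks,x0,lx,ly,z0,z1):
    M={n:cv2.resize(m.astype(np.uint8),None,fx=4,fy=4,interpolation=cv2.INTER_NEAREST) for n,m in masks.items()}
    def f(v):
        s=0
        for n in M:
            b=boxmask(n,v[:2],v[2]/100,lx,ly,z0,z1);s-=(b&M[n]).sum()/(b|M[n]).sum()
        return s
    x0=np.array([x0[0],x0[1],x0[2]*100.])
    r=minimize(f,x0,method="Nelder-Mead",options=dict(initial_simplex=x0+np.array([[0,0,0],[15,0,0],[0,15,0],[0,0,15.]])))
    return r.x[:2],r.x[2]/100,r.fun/len(M)
E
python3 - <<'E'
from h import *
px=lambda u,v:np.array([130+(u-1.1)/3.2,100+(v-1.1)/3.2])
sx=lambda u,v:np.array([150+(u-1)/3.1,110+(v-1)/3.1])
obs=[("top",px(534,174),(65,-180,12)),("top",px(541,292),(-65,-180,12)),("top",px(265,173),(57,90,174)),("top",px(55,188),(57,290,174)),("top",px(365,223),(0,0,182)),
("top",px(262,120),(112,90,174)),("top",px(55,134),(112,290,174)),("top",px(177,248),(0,190,103)),
("scene",sx(434,407),(-65,-180,12)),("scene",sx(504,352),(65,-180,12)),("scene",sx(157,258),(-65,250,12)),("scene",sx(198,86),(57,290,174)),("scene",sx(346,125),(57,90,174)),("scene",sx(343,183),(0,0,182))]
def res(v):
    out=[proj(n,T(v[:2],v[2],X))-p for n,p,X in obs]
    for uv,s in((px(207,189),1),(px(133,300),-1)):
        out.append(proj("top",T(v[:2],v[2],(s*65*np.cos(v[3]),190+s*65*np.sin(v[3]),155)))-uv)
    for uv,s in((sx(275,141),1),(sx(165,152),-1)):
        out.append(proj("scene",T(v[:2],v[2],(s*65*np.cos(v[3]),190+s*65*np.sin(v[3]),155)))-uv)
    return np.ravel(out)
r=least_squares(res,[520,10,0.05,-.5],loss="soft_l1");print(r.x.round(4));print(r.fun.reshape(-1,2).round(1).tolist())
for n in("top","scene"): optics.get_image(n)
ms={}
for n in("top","scene"):
    g=spotter.regions_of(n,"block")
    print([(round(q["conf"],2),q["point"]) for q in g]); ms[n]=g[0]["region"]
for k in (ms,{"top":ms["top"]},{"scene":ms["scene"]}):
    print("block",fitbox(k,(640,-320,0.4),44,100,0,30))
im=optics.get_image("top");hsv=cv2.cvtColor(im,cv2.COLOR_BGR2HSV);print(hsv[173,276],hsv[150,341],hsv[160,320])
for l,z in dict(cup=62,jar=82,slip_cup=52,ring=32).items():
  for n in("top","scene"):
    g=spotter.regions_of(n,l)[:1]
    for q in g:
      ys,xs=np.where(q["region"]);print(l,n,round(q["conf"],2),xs.min(),xs.max(),ys.min(),ys.max())
E
```

```text
[ 5.450388e+02  4.742100e+00  6.900000e-02 -6.454000e-01]
[[0.1, -0.7], [1.0, 0.4], [0.5, 0.1], [0.3, 0.2], [0.1, 0.8], [0.3, -1.2], [-0.6, -0.9], [0.2, 0.1], [-0.5, 0.1], [0.8, -0.5], [-1.4, -0.9], [-0.5, 1.5], [-9.1, 5.9], [0.4, -0.2], [-0.4, -0.8], [-0.8, -0.0], [0.5, 0.5], [-0.1, 0.3]]
[(0.85, [340.7, 144.4])]
[(0.83, [355.2, 237.8])]
block (array([ 643.5050714 , -320.22420234]), np.float64(-1.1351500298253419), np.float64(-0.8913525236279052))Traceback (most recent call last):
  File "<stdin>", line 21, in <module>
  File "h.py", line 28, in fitbox
    r=minimize(f,x0,method="Nelder-Mead",options=dict(initial_simplex=x0+np.array([[0,0,0],[15,0,0],[0,15,0],[0,0,15.]])))
    res = _minimize_neldermead(fun, x0, args, callback, bounds=bounds,
                               **options)
    fsim[j] = func(sim[j])
              ~~~~^^^^^^^^
    fx = function(np.copy(x), *(wrapper_args + args))
  File "h.py", line 25, in f
    b=boxmask(n,v[:2],v[2]/100,lx,ly,z0,z1);s-=(b&M[n]).sum()/(b|M[n]).sum()
  File "h.py", line 17, in boxmask
    P=[proj(n,T(p,a,(i*lx/2,j*ly/2,z))) for i in(-1,1) for j in(-1,1) for z in(z0,z1)]
       ~~~~^^^^^^^^^^^^^^^^^^^^^^^^^^^^
  File "h.py", line 13, in proj
    c=cal(n);K=np.array(c["camera_matrix"]);q=K@(rot(c).T@(np.array(X,float)-np.array(c["xyz"],float)));return q[:2]/q[2]
  File "h.py", line 5, in cal
    c=optics.calibration(n); return c
ValueError: time passes only in moves, steps and waits
```

```bash
sed -i 's/^def cal(n):/import functools\n@functools.lru_cache\ndef cal(n):/' h.py; python3 - <<'E'
from h import *
ms={};ims={}
for n in("top","scene"): 
    ims[n]=optics.get_image(n);ms[n]=spotter.regions_of(n,"block")[0]["region"]
for k in (ms,{"top":ms["top"]},{"scene":ms["scene"]}):
    print("block",fitbox(k,(640,-320,-1.1),44,100,0,30))
B=(545.04,4.74);a=.069
# carriage: white-ish floor mask
for n in ims:
    hsv=cv2.cvtColor(ims[n],cv2.COLOR_BGR2HSV); 
    c=proj(n,T(B,a,(0,-105,46))).round().astype(int); print(n,c,hsv[c[1],c[0]])
    m=(abs(ims[n].astype(int)-ims[n][c[1],c[0]].astype(int)).max(2)<35).astype(np.uint8)
    k,l=cv2.connectedComponents(m,connectivity=4); mm=l==l[c[1],c[0]]; ys,xs=np.where(mm);print(mm.sum(),xs.min(),xs.max(),ys.min(),ys.max())
    ms[n]=mm
    # 1D profile along bench y at x=0,z=46
    print([ (y,int(cv2.getRectSubPix(cv2.cvtColor(ims[n],cv2.COLOR_BGR2GRAY),(1,1),tuple(map(float,proj(n,T(B,a,(0,y,46))))))[0,0])) for y in range(-190,-20,6)])
for k in ({"top":ms["top"]},{"scene":ms["scene"]}):
    v=fitbox(k,(*T(B,a,(0,-105,0))[:2],a),70,128,45,46); d=v[0]-B; print("car",v, d@[np.cos(a),np.sin(a)],d@[-np.sin(a),np.cos(a)])
for l,z in dict(cup=62,jar=82).items():
  for n in("top","scene"):
    q=spotter.regions_of(n,l)[0]; ys,xs=np.where(q["region"]);print(l,n,round(q["conf"],2),xs.min(),xs.max(),ys.min(),ys.max())
E
```

```text
block (array([ 643.82362826, -319.65105664]), np.float64(-1.1073051098437032), np.float64(-0.8758360553013833))
block (array([ 643.3266695 , -319.42493892]), np.float64(-1.1321144509059908), np.float64(-0.915526950925181))
block (array([ 648.02233554, -317.74069155]), np.float64(-1.0906479033005168), np.float64(-0.8566692975532755))
top [277 173] [100   7 229]
677 258 295 162 183
[(-190, 207), (-184, 203), (-178, 177), (-172, 126), (-166, 196), (-160, 225), (-154, 225), (-148, 225), (-142, 225), (-136, 226), (-130, 225), (-124, 225), (-118, 225), (-112, 225), (-106, 226), (-100, 226), (-94, 225), (-88, 225), (-82, 225), (-76, 225), (-70, 225), (-64, 225), (-58, 225), (-52, 225), (-46, 223), (-40, 183), (-34, 148), (-28, 149), (-22, 150)]
scene [284 214] [  0  15 217]
364 269 302 205 223
[(-190, 44), (-184, 77), (-178, 115), (-172, 76), (-166, 166), (-160, 213), (-154, 204), (-148, 211), (-142, 212), (-136, 212), (-130, 212), (-124, 211), (-118, 211), (-112, 209), (-106, 209), (-100, 209), (-94, 208), (-88, 207), (-82, 206), (-76, 206), (-70, 206), (-64, 206), (-58, 206), (-52, 207), (-46, 208), (-40, 156), (-34, 86), (-28, 82), (-22, 64)]
car (array([552.19403432, -98.42963584]), np.float64(0.0882596477409122), np.float64(-0.8257118864035422)) 0.023953373530884742 -103.4173747134165
car (array([555.98133257, -96.5089034 ]), np.float64(0.06252704739147605), np.float64(-0.7372122762148338)) 3.9346649361212167 -101.76232903039512
cup top 0.9 337 357 171 189
cup scene 0.75 325 346 240 266
jar top 0.89 328 350 206 224
jar scene 0.74 292 312 248 281
```

```bash
cat >> h.py <<'E'
def pose():
    o=get_obs();M=R.from_rotvec(o["orientation"]).as_matrix()
    return np.array(o["ee_pos"]),np.arctan2(M[1,1],M[0,1]),o
def plan(wps,op,st=None):
    """wps: list of (x,y,z,toolyangle,nrows)"""
    p,th=(pose()[:2] if st is None else st); rows=[]
    p=np.array(p,float)
    for x,y,z,tt,n in wps:
        for k in range(n):
            d=(np.array([x,y,z])-p)/(n-k); f=th+np.pi/2
            ex=np.array([np.cos(f),np.sin(f),0]);ey=np.array([np.cos(th),np.sin(th),0])
            r=[round(d@ex/10,2),round(d@ey/10,2),round(-d[2]/10,2),round(-np.degrees(tt-th)/(n-k),1),op]
            p=p+10*(r[0]*ex+r[1]*ey)-np.array([0,0,10*r[2]]); th-=np.radians(r[3]); rows.append(r)
    for i in range(0,len(rows),10): print(str(rows[i:i+10]).replace(" ",""))
    return p,th
E
python3 - <<'E'
from h import *
print(pose()[:2])
plan([(400,170,265,.1,9),(643.7,-319.6,240,-1.12,11),(643.7,-319.6,60,-1.12,6)],100)
E
```

```text
(array([186.94411979, 596.35149229, 222.67315594]), np.float64(1.2670188751123643))
[[np.float64(-3.68),np.float64(-3.81),np.float64(-0.47),np.float64(7.4),100],[np.float64(-4.14),np.float64(-3.31),np.float64(-0.47),np.float64(7.4),100],[np.float64(-4.53),np.float64(-2.75),np.float64(-0.47),np.float64(7.4),100],[np.float64(-4.84),np.float64(-2.14),np.float64(-0.47),np.float64(7.4),100],[np.float64(-5.08),np.float64(-1.5),np.float64(-0.47),np.float64(7.5),100],[np.float64(-5.23),np.float64(-0.82),np.float64(-0.47),np.float64(7.4),100],[np.float64(-5.29),np.float64(-0.14),np.float64(-0.47),np.float64(7.5),100],[np.float64(-5.27),np.float64(0.55),np.float64(-0.47),np.float64(7.4),100],[np.float64(-5.15),np.float64(1.22),np.float64(-0.47),np.float64(7.5),100],[np.float64(-4.65),np.float64(1.76),np.float64(0.23),np.float64(6.4),100]]
[[np.float64(-4.42),np.float64(2.27),np.float64(0.23),np.float64(6.3),100],[np.float64(-4.15),np.float64(2.74),np.float64(0.23),np.float64(6.4),100],[np.float64(-3.82),np.float64(3.19),np.float64(0.23),np.float64(6.3),100],[np.float64(-3.44),np.float64(3.59),
[... 215 characters left out ...]
(4.52),np.float64(0.22),np.float64(6.3),100],[np.float64(-1.57),np.float64(4.72),np.float64(0.23),np.float64(6.4),100],[np.float64(-1.04),np.float64(4.86),np.float64(0.22),np.float64(6.3),100],[np.float64(-0.5),np.float64(4.94),np.float64(0.23),np.float64(6.4),100]]
[[np.float64(-0.0),np.float64(0.0),np.float64(3.0),np.float64(-0.0),100],[np.float64(-0.0),np.float64(0.0),np.float64(3.0),np.float64(-0.0),100],[np.float64(-0.0),np.float64(0.0),np.float64(3.0),np.float64(-0.0),100],[np.float64(-0.0),np.float64(0.0),np.float64(3.0),np.float64(-0.0),100],[np.float64(-0.0),np.float64(0.0),np.float64(3.0),np.float64(-0.0),100],[np.float64(-0.0),np.float64(0.0),np.float64(3.0),np.float64(-0.0),100]]
```

Call:
move_arm:
  rows:
    - [-3.7, -3.8, -0.5, 7.5, 100]
    - [-4.1, -3.3, -0.5, 7.5, 100]
    - [-4.5, -2.7, -0.5, 7.5, 100]
    - [-4.8, -2.1, -0.5, 7.5, 100]
    - [-5.1, -1.5, -0.5, 7.5, 100]
    - [-5.2, -0.8, -0.5, 7.5, 100]
    - [-5.3, -0.1, -0.5, 7.5, 100]
    - [-5.3, 0.5, -0.5, 7.5, 100]
    - [-5.1, 1.2, -0.5, 7.5, 100]
    - [-4.6, 1.8, 0.2, 6.5, 100]

```text
t: 3.35
ee_pos: [420.2, 124.8, 266.5]
orientation: [2.252, 2.189, 0.003]
ft_force: [0.2, -0.5, 0.5]
width: 87.8
grasp_force: 0.0
```

Call:
move_arm:
  rows:
    - [-4.4, 2.3, 0.2, 6.5, 100]
    - [-4.1, 2.7, 0.2, 6.5, 100]
    - [-3.8, 3.2, 0.2, 6.5, 100]
    - [-3.4, 3.6, 0.2, 6.5, 100]
    - [-3.0, 3.9, 0.2, 6.5, 100]
    - [-2.6, 4.2, 0.2, 6.5, 100]
    - [-2.1, 4.5, 0.2, 6.5, 100]
    - [-1.6, 4.7, 0.2, 6, 100]
    - [-1.0, 4.9, 0.2, 6, 100]
    - [-0.5, 4.9, 0.2, 6, 100]

```text
t: 4.6
ee_pos: [630.7, -323.2, 245.6]
orientation: [-3.068, -0.677, -0.0]
ft_force: [0.5, 0.1, -0.5]
width: 87.6
grasp_force: 0.0
```

```bash
sed -i 's/r=\[round(d@ex\/10,2),round(d@ey\/10,2),round(-d\[2\]\/10,2),round(-np.degrees(tt-th)\/(n-k),1),op\]/r=[float(v) for v in (round(d@ex\/10,1),round(d@ey\/10,1),round(-d[2]\/10,1),round(-np.degrees(tt-th)\/(n-k)*2)\/2)]+[op]/' h.py; python3 - <<'E'
from h import *
print(pose()[:2],get_obs()['t'])
plan([(643.7,-319.6,60,-1.12,5),(643.7,-319.6,4,-1.12,4)],100)
E
```

```text
(array([ 630.72821754, -323.18590254,  245.56321067]), np.float64(-1.1364327686913125)) 4.6
[[0.3,0.0,3.7,0.0,100],[0.3,0.1,3.7,0.0,100],[0.2,0.0,3.7,-0.5,100],[0.3,0.1,3.7,0.0,100],[0.2,0.0,3.8,-0.5,100],[0.0,0.0,1.4,0.0,100],[0.0,0.0,1.4,0.0,100],[0.0,0.0,1.4,0.0,100],[0.0,0.0,1.4,0.0,100]]
```

Call:
move_arm:
  rows:
    - [0.3, 0.0, 3.7, 0, 100]
    - [0.3, 0.1, 3.7, 0, 100]
    - [0.2, 0.0, 3.7, -0.5, 100]
    - [0.3, 0.1, 3.7, 0, 100]
    - [0.2, 0.0, 3.8, -0.5, 100]

```text
t: 5.22
ee_pos: [643.0, -317.9, 58.5]
orientation: [3.06, 0.709, 0.0]
ft_force: [0.0, -0.1, 0.3]
width: 87.6
grasp_force: 0.0
```

```bash
python3 - <<'E'
from h import *
print(pose()[:2],get_obs()['t'])
plan([(643.7,-319.6,4,-1.12,4)],100)
E
```

```text
(array([ 642.99280386, -317.94050697,   58.528674  ]), np.float64(-1.1152813392410983)) 5.225
[[-0.0,0.0,1.4,0.0,100],[-0.0,0.1,1.4,0.0,100],[-0.0,0.0,1.3,0.0,100],[-0.0,0.1,1.4,0.5,100]]
```

Call:
move_arm:
  rows:
    - [0, 0.1, 1.4, 0, 100]
    - [0, 0.1, 1.4, 0, 100]
    - [0, 0, 1.3, 0.5, 100]
    - [0, 0, 1.3, 0, 100]
    - [0, 0, 0, 0, 0]
    - [0, 0, 0, 0, 0]
    - [0, 0, 0, 0, 0]
    - [0, 0, 0, 0, 0]

```text
t: 6.22
ee_pos: [644.0, -319.8, 6.2]
orientation: [3.063, 0.696, 0.001]
ft_force: [1.2, -0.1, 0.4]
width: 51.3
grasp_force: 0.0
```

```bash
python3 - <<'E'
from h import *
p,th,o=pose();print(p,th,o['t'],o['width'],o['grasp_force'])
B=(545.04,4.74);a=.069
t=T(B,a,(0,-104.5,0));print(t)
plan([(*p[:2],70,th,3),(610,-200,150,-.4,4),(t[0],t[1],140,a,4)],0)
E
```

```text
[ 643.98436389 -319.78481787    6.24631553] -1.1240284091428403 6.225 51.31442101657772 0.0
[552.24477983 -99.51133643   0.        ]
[[0.0,0.0,-2.1,0.0,0],[0.0,0.0,-2.1,0.0,0],[0.0,0.0,-2.2,0.0,0],[0.5,-3.1,-2.0,-10.5,0],[1.1,-2.9,-2.0,-10.5,0],[1.6,-2.7,-2.0,-10.0,0],[2.0,-2.3,-2.0,-10.5,0],[1.8,-2.3,0.3,-6.5,0],[2.0,-2.1,0.2,-7.0,0],[2.2,-1.8,0.3,-6.5,0]]
[[2.5,-1.6,0.2,-7.0,0]]
```

Still closing; wait before lifting.

Call:
move_arm:
  rows:
    - [0, 0, 0.2, 0, 0]
    - [0, 0, 0, 0, 0]
    - [0, 0, 0, 0, 0]

```text
t: 6.6
ee_pos: [644.2, -319.9, 4.9]
orientation: [3.063, 0.695, 0.001]
ft_force: [-1.9, 1.0, 7.2]
width: 44.4
grasp_force: 29.8
```

```bash
python3 - <<'E'
from h import *
p,th,o=pose();print(p,th,o['t'],o['width'],o['grasp_force'])
E
```

```text
[ 644.16737201 -319.94665775    4.94279547] -1.1243467766891688 6.6 44.39314693587537 29.752311408519745
```

Call:
move_arm:
  rows:
    - [0, 0, -2.1, 0, 0]
    - [0, 0, -2.1, 0, 0]
    - [0, 0, -2.2, 0, 0]
    - [0.5, -3.1, -2, -10, 0]
    - [1.1, -2.9, -2, -10, 0]
    - [1.6, -2.7, -2, -10, 0]
    - [2, -2.3, -2, -10, 0]
    - [1.8, -2.3, 0.3, -7, 0]
    - [2, -2.1, 0.2, -7, 0]
    - [2.2, -1.8, 0.3, -7, 0]

```text
t: 7.85
ee_pos: [569.7, -122.8, 141.3]
orientation: [2.281, 2.158, 0.002]
ft_force: [0.1, 0.4, -1.2]
width: 44.1
grasp_force: 29.7
```

```bash
python3 - <<'E'
from h import *
p,th,o=pose();print(p,th,o['t'],o['width'],o['grasp_force'])
t=T((545.04,4.74),.069,(0,-104.5,0))
plan([(t[0],t[1],110,.069,4)],0)
E
```

```text
[ 569.74347266 -122.82219298  141.26121315] -0.0553531814943853 7.85 44.06251573150514 29.695992171764374
[[0.6,-0.5,0.8,-2.0,0],[0.6,-0.4,0.8,-1.5,0],[0.6,-0.4,0.8,-2.0,0],[0.5,-0.5,0.7,-1.5,0]]
```

Call:
move_arm:
  rows:
    - [0.6, -0.5, 0.8, -2, 0]
    - [0.6, -0.4, 0.8, -1.5, 0]
    - [0.6, -0.4, 0.8, -2, 0]
    - [0.5, -0.5, 0.7, -1.5, 0]
    - [0, 0, 0, 0, 0]

```text
t: 8.48
ee_pos: [551.2, -100.2, 107.8]
orientation: [-2.15, -2.289, 0.002]
ft_force: [-0.3, -0.0, -1.3]
width: 44.1
grasp_force: 29.7
```

```bash
python3 - <<'E'
from h import *
p,th,o=pose();print(p,th,o['t'],o['width'],o['grasp_force'])
t=T((545.04,4.74),.069,(0,-104.5,0))
plan([(t[0],t[1],62,.069,3),(t[0],t[1],52,.069,2)],0)
for n in("top","scene"):
    im=optics.get_image(n)
    r=spotter.regions_of(n,"block")
    if r: print(n,r[0]["conf"],fitbox({n:r[0]["region"]},(p[0],p[1],th),44,100,p[2]-5,p[2]+25))
u=proj("top",t+[0,0,60]).astype(int);c=optics.get_image("top")[u[1]-40:u[1]+40,u[0]-50:u[0]+50]
u=proj("scene",t+[0,0,60]).astype(int);d=optics.get_image("scene")[u[1]-40:u[1]+40,u[0]-50:u[0]+50]
cv2.imwrite("pics/p1.png",cv2.resize(np.hstack([c,d]),None,fx=4,fy=4,interpolation=cv2.INTER_CUBIC))
E
```

```text
[ 551.245986   -100.21103191  107.77043743] 0.06277470387747676 8.475 44.08519387199689 29.69700962305069
[[0.0,0.0,1.5,0.0,0],[0.0,0.1,1.5,0.0,0],[0.1,0.0,1.6,-0.5,0],[-0.0,0.0,0.5,0.0,0],[-0.0,0.0,0.5,0.0,0]]
scene 0.81 (array([555.25510326, -95.5129536 ]), np.float64(-0.01675664435926306), np.float64(-0.5583485282625684))
```

View pics/p1.png

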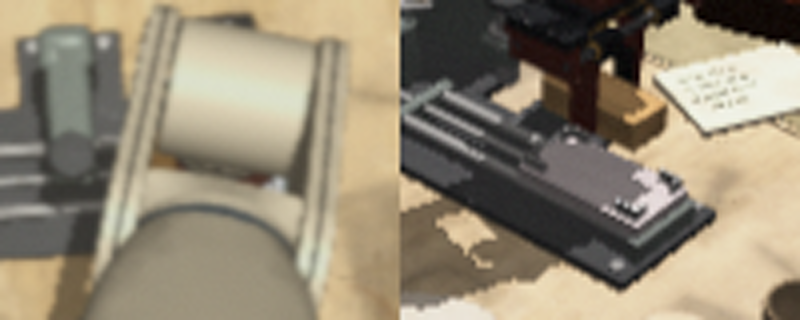

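```bash
python3 - <<'E'
from h import *
p,th,o=pose()
t=T((545.04,4.74),.069,(0,-104.5,0));u=proj("scene",t+[0,0,60]).astype(int)
for X in((-22,-50,-5),(-22,-50,25),(22,-50,25),(22,-50,-5)):
    q=proj("scene",T(p[:2],th,(X[0],X[1],X[2]+p[2]))); print(X,((q-u+[50,40])*4+1.5+[400,0]).round(1))
for X in((-35,-64,46),(35,-64,46),(-35,64,46)):
    q=proj("scene",T(t[:2],.069,X)); print(X,((q-u+[50,40])*4+1.5+[400,0]).round(1))
E
```

```text
(-22, -50, -5) [636.1 156.8]
(-22, -50, 25) [637.8 125.5]
(22, -50, 25) [672.  102.6]
(22, -50, -5) [669.9 133.5]
(-35, -64, 46) [635.9 228.9]
(35, -64, 46) [688.1 190.4]
(-35, 64, 46) [516.  166.8]
```

Call:
move_arm:
  rows:
    - [-0.1, 0.1, 1.5, 0, 0]
    - [0, 0, 1.5, -0.5, 0]
    - [0, 0, 1.5, 0, 0]
    - [0, 0, 0.4, 0, 0]
    - [0, 0, 0.4, 0, 0]
    - [0, 0, 0, 0, 0]

```text
t: 9.52
ee_pos: [553.2, -101.3, 55.6]
orientation: [-2.141, -2.299, 0.0]
ft_force: [0.5, 0.2, -1.3]
width: 43.9
grasp_force: 29.7
```

```bash
python3 - <<'E'
from h import *
p,th,o=pose();print(p,th,o['t'],o['width'],o['ft_force'])
print(T((545.04,4.74),.069,(0,-104.5,0)))
E
```

```text
[ 553.22922905 -101.31032301   55.60238088] 0.0714799175440498 9.525 43.93040365458662 [ 0.51756335  0.17435767 -1.32376013]
[552.24477983 -99.51133643   0.        ]
```

Call:
move_arm:
  rows:
    - [0, -0.1, 0.2, 0, 0]
    - [0, 0, 0.2, 0, 0]
    - [0, 0, 0, 0, 0]
    - [0, 0, 0, 0, 100]
    - [0, 0, 0, 0, 100]
    - [0, 0, 0, 0, 100]
    - [0, 0, -0.5, 0, 100]
    - [0, 0, -2, 0, 100]
    - [0, 0, -5, 0, 100]
    - [0, 0, -5, 0, 100]

```text
t: 10.78
ee_pos: [551.8, -101.3, 178.1]
orientation: [-2.14, -2.299, 0.001]
ft_force: [1.0, 0.3, 0.3]
width: 87.9
grasp_force: 0.0
```

```bash
python3 - <<'E'
from h import *
p,th,o=pose();print(p,th,o['t'],o['width'],o['ft_force'])
B=(545.04,4.74);a=.069;H=T(B,a,(65*np.cos(2.496),190+65*np.sin(2.496),0));print(H)
t=a+np.pi/2
plan([(470,-60,235,.6,4),(430,120,235,1.3,5),(H[0],H[1],225,t,4)],100)
E
```

```text
[ 551.84310018 -101.31873565  178.05030755] 0.07142518117906435 10.775 87.93253029278225 [1.01998857 0.30498125 0.27081497]
[477.44926894 229.72397622   0.        ]
[[1.2,-2.0,-1.4,-7.5,100],[1.4,-1.8,-1.4,-7.5,100],[1.6,-1.6,-1.4,-7.5,100],[1.9,-1.3,-1.5,-8.0,100],[3.4,1.4,0.0,-8.0,100],[3.2,1.8,0.0,-8.0,100],[2.9,2.3,0.0,-8.0,100],[2.6,2.6,0.0,-8.0,100],[2.1,3.0,0.0,-8.0,100],[-0.4,3.0,0.3,-5.0,100]]
[[-0.7,2.9,0.2,-5.0,100],[-0.9,2.8,0.3,-4.5,100],[-1.1,2.8,0.2,-5.0,100]]
```

Call:
move_arm:
  rows:
    - [1.2, -2, -1.4, -7.5, 100]
    - [1.4, -1.8, -1.4, -7.5, 100]
    - [1.6, -1.6, -1.4, -7.5, 100]
    - [1.9, -1.3, -1.5, -8, 100]
    - [3.4, 1.4, 0, -8, 100]
    - [3.2, 1.8, 0, -8, 100]
    - [2.9, 2.3, 0, -8, 100]
    - [2.6, 2.6, 0, -8, 100]
    - [2.1, 3, 0, -8, 100]
    - [-0.4, 3, 0.3, -5, 100]

```text
t: 12.02
ee_pos: [441.4, 148.9, 231.2]
orientation: [0.278, 3.129, 0.0]
ft_force: [0.5, -0.0, -0.3]
width: 87.8
grasp_force: 0.0
```

```bash
python3 - <<'E'
from h import *
p,th,o=pose();print(p,th,o['t'],o['width'],o['ft_force'])
B=(545.04,4.74);a=.069;H=T(B,a,(65*np.cos(2.496),190+65*np.sin(2.496),0));print(H)
t=a+np.pi/2
plan([(H[0],H[1],215,t,4)],100)
ms={}
for n in("top","scene"):
    optics.get_image(n); r=spotter.regions_of(n,"block")
    if r: print(n,r[0]["conf"]);ms[n]=r[0]["region"]
for k in ms:
    v=fitbox({k:ms[k]},(552,-101,a),44,100,46,76);d=v[0]-B;print(v,d@[np.cos(a),np.sin(a)],d@[-np.sin(a),np.cos(a)])
u=proj("top",(552,-100,60)).astype(int);c=optics.get_image("top")[u[1]-40:u[1]+40,u[0]-50:u[0]+50]
u=proj("scene",(552,-100,60)).astype(int);d=optics.get_image("scene")[u[1]-40:u[1]+40,u[0]-50:u[0]+50]
cv2.imwrite("pics/p2.png",cv2.resize(np.hstack([c,d]),None,fx=4,fy=4,interpolation=cv2.INTER_CUBIC))
E
```

```text
[441.37156329 148.90484507 231.23517449] 1.3936518331948968 12.025 87.80335275942137 [ 0.53603528 -0.01445756 -0.3451932 ]
[477.44926894 229.72397622   0.        ]
[[-0.5,2.1,0.4,-3.5,100],[-0.7,2.1,0.4,-3.5,100],[-0.8,2.1,0.4,-3.5,100],[-0.9,2.0,0.4,-3.5,100]]
top 0.73
scene 0.93
(array([ 551.2471439, -100.2657039]), np.float64(0.0786217191068524), np.float64(-0.8790422457685427)) -1.0472720635896424 -105.18379013756193
(array([552.43208425, -99.49453796]), np.float64(0.029081430070920965), np.float64(-0.9185097419694576)) 0.18801689653891834 -104.49615525740823
```

View pics/p2.png

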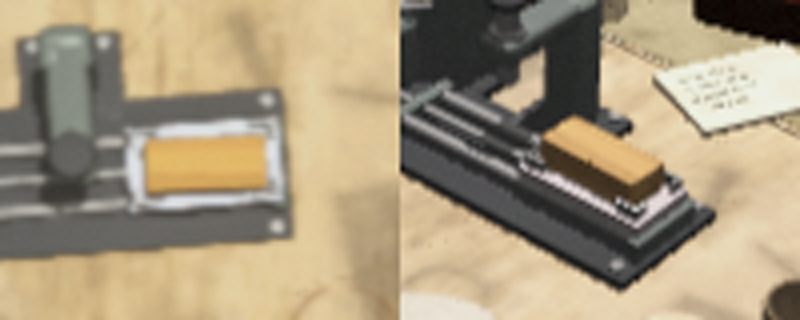

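The block lies flat between the fences, at crop (205,165) in the top view. Next is handle B.

Call:
move_arm:
  rows:
    - [-0.5, 2.1, 0.4, -3.5, 100]
    - [-0.7, 2.1, 0.4, -3.5, 100]
    - [-0.8, 2.1, 0.4, -3.5, 100]
    - [-0.9, 2, 0.4, -3.5, 100]
    - [0, 0, 0, 0, 100]

```text
t: 12.95
ee_pos: [479.1, 229.6, 214.0]
orientation: [0.103, -3.139, 0.0]
ft_force: [-0.5, 1.5, -0.3]
width: 87.8
grasp_force: 0.0
```

```bash
python3 - <<'E'
from h import *
p,th,o=pose();print(p,th,o['t'])
B=(545.04,4.74);a=.069;H=T(B,a,(65*np.cos(2.496),190+65*np.sin(2.496),0))
plan([(H[0],H[1],113,a+np.pi/2,5)],100)
E
```

```text
[479.08375543 229.58177613 213.98433057] 1.6366610370553598 12.95
[[0.0,0.0,2.0,0.0,100],[0.0,0.0,2.0,0.0,100],[0.1,0.0,2.0,0.0,100],[0.0,0.0,2.0,0.0,100],[0.1,0.0,2.1,0.0,100]]
```

Call:
move_arm:
  rows:
    - [0, 0, 2.5, 0, 100]
    - [0.1, 0, 2.5, 0, 100]
    - [0, 0, 2.5, 0, 70]
    - [0, 0, 2.5, 0, 45]
    - [0, 0, 0, 0, 0]
    - [0, 0, 0, 0, 0]
    - [0, 0, 0, 0, 0]
    - [0, 0, 0, 0, 0]
    - [0, 0, 0, 0, 0]
    - [0, 0, 0, 0, 0]

```text
t: 14.2
ee_pos: [478.1, 228.3, 115.4]
orientation: [-0.098, 3.139, 0.001]
ft_force: [-1.0, 2.6, 6.4]
width: 24.3
grasp_force: 30.0
```

```bash
cat >> h.py <<'E'
B=(545.04,4.74);a=.069
def ang(p):
    C=T(B,a,(0,190,0)); d=np.array(p[:2])-C[:2]; return (np.arctan2(d[1],d[0])-a)%(2*np.pi), np.hypot(*d)
def stroke(end,n,op=0,z=None):
    p,th,o=pose();g,r=ang(p);print("ang",g,"r",r,"th",th,"z",p[2],"t",o['t'],"f",np.round(o['ft_force'],1),"w",o['width'],"gf",o['grasp_force'])
    z=p[2] if z is None else z
    w=[];rr=65 if abs(r-65)<4 else r
    for k in range(1,n+1):
        q=g+(end-g)*k/n; X=T(B,a,(65*np.cos(q),190+65*np.sin(q),0)); w.append((X[0],X[1],z,th,1))
    plan(w,op)
E
python3 - <<'E'
from h import *
stroke(5.0,20)
E
```

```text
ang 2.5097992101721 r 63.70865200581198 th 1.6334495334247712 z 115.35752299086144 t 14.2 f [-1.   2.6  6.4] w 24.327677289675172 gf 30.001315441913903
[[0.5,-0.6,-0.0,0.0,0],[0.4,-0.7,-0.0,0.0,0],[0.2,-0.8,-0.0,0.0,0],[0.2,-0.8,-0.0,0.0,0],[0.0,-0.8,-0.0,0.0,0],[-0.0,-0.8,-0.0,0.0,0],[-0.2,-0.8,-0.0,0.0,0],[-0.2,-0.8,-0.0,0.0,0],[-0.3,-0.7,-0.0,0.0,0],[-0.5,-0.7,-0.0,0.0,0]]
[[-0.5,-0.6,-0.0,0.0,0],[-0.6,-0.6,-0.0,0.0,0],[-0.6,-0.5,-0.0,0.0,0],[-0.7,-0.4,-0.0,0.0,0],[-0.8,-0.3,-0.0,0.0,0],[-0.7,-0.2,-0.0,0.0,0],[-0.8,-0.1,-0.0,0.0,0],[-0.9,-0.0,-0.0,0.0,0],[-0.8,0.1,-0.0,0.0,0],[-0.7,0.1,-0.0,0.0,0]]
```

Call:
move_arm:
  rows:
    - [0.5, -0.6, 0, 0, 0]
    - [0.4, -0.7, 0, 0, 0]
    - [0.2, -0.8, 0, 0, 0]
    - [0.2, -0.8, 0, 0, 0]

```text
t: 14.7
ee_pos: [468.8, 198.1, 115.4]
orientation: [-0.099, 3.135, 0.002]
ft_force: [9.8, 2.3, -1.1]
width: 24.0
grasp_force: 30.0
```

```bash
python3 - <<'E'
from h import *
stroke(5.0,16)
E
```

```text
ang 3.0114923222133303 r 63.23979769245341 th 1.6337108645423755 z 115.44549438117569 t 14.7 f [ 9.8  2.3 -1.1] w 23.969975051188836 gf 29.99915307154879
[[0.2,-0.8,-0.0,0.0,0],[-0.0,-0.8,-0.0,0.0,0],[-0.2,-0.8,-0.0,0.0,0],[-0.2,-0.8,-0.0,0.0,0],[-0.4,-0.7,-0.0,0.0,0],[-0.4,-0.7,-0.0,0.0,0],[-0.5,-0.6,-0.0,0.0,0],[-0.6,-0.6,-0.0,0.0,0],[-0.6,-0.4,-0.0,0.0,0],[-0.7,-0.4,-0.0,0.0,0]]
[[-0.8,-0.3,-0.0,0.0,0],[-0.8,-0.2,-0.0,0.0,0],[-0.8,-0.2,-0.0,0.0,0],[-0.8,0.0,-0.0,0.0,0],[-0.8,0.1,-0.0,0.0,0],[-0.8,0.2,-0.0,0.0,0]]
```

Call:
move_arm:
  rows:
    - [0, -0.8, 0, 0, 0]
    - [0, -0.8, 0, 0, 0]
    - [-0.2, -0.8, 0, 0, 0]
    - [-0.2, -0.8, 0, 0, 0]
    - [-0.4, -0.7, 0, 0, 0]
    - [-0.4, -0.7, 0, 0, 0]
    - [-0.5, -0.6, 0, 0, 0]
    - [-0.6, -0.6, 0, 0, 0]

```text
t: 15.7
ee_pos: [495.3, 142.7, 115.4]
orientation: [-0.097, 3.135, 0.004]
ft_force: [5.8, 11.1, -1.7]
width: 24.3
grasp_force: 30.0
```

```bash
python3 - <<'E'
from h import *
stroke(5.0,8)
E
```

```text
ang 4.025576884641779 r 63.293034777304534 th 1.632591909116081 z 115.4332031820252 t 15.7 f [ 5.8 11.1 -1.7] w 24.33551735084424 gf 30.00031981151551
[[-0.5,-0.6,-0.0,0.0,0],[-0.7,-0.4,-0.0,0.0,0],[-0.8,-0.3,-0.0,0.0,0],[-0.7,-0.2,-0.0,0.0,0],[-0.8,-0.1,-0.0,0.0,0],[-0.8,0.0,-0.0,0.0,0],[-0.8,0.1,-0.0,0.0,0],[-0.8,0.2,-0.0,0.0,0]]
```

Call:
move_arm:
  rows:
    - [-0.6, -0.4, 0, 0, 0]
    - [-0.7, -0.4, 0, 0, 0]
    - [-0.8, -0.3, 0, 0, 0]
    - [-0.7, -0.2, 0, 0, 0]
    - [-0.8, -0.1, 0, 0, 0]
    - [-0.8, 0, 0, 0, 0]
    - [-0.8, 0.1, 0, 0, 0]
    - [-0.6, 0.2, 0, 0, 0]
    - [0, 0, 0, 0, 0]

```text
t: 16.82
ee_pos: [552.6, 133.1, 115.4]
orientation: [-0.099, 3.138, -0.002]
ft_force: [4.0, -5.2, 5.5]
width: 24.4
grasp_force: 30.0
```

```bash
python3 - <<'E'
from h import *
stroke(5.0,1)
p,th,o=pose(); g,_=ang(p)
H=T(B,a,(1.0+65*np.cos(g+np.pi),190+65*np.sin(g+np.pi),0));print(H)
plan([(p[0],p[1],215,th,3),(H[0],H[1],215,th,3),(H[0],H[1],115,th,4)],100)
E
```

```text
ang 4.969661133834366 r 64.59340575643365 th 1.6339683229022566 z 115.38009274609287 t 16.825 f [ 4.  -5.2  5.5] w 24.437312199570687 gf 30.001198650570586
[[-0.2,0.0,-0.0,0.0,0]]
[512.10460527 255.92767343   0.        ]
[[0.0,0.0,-3.3,0.0,100],[0.0,0.0,-3.3,0.0,100],[0.0,0.0,-3.4,0.0,100],[1.1,4.2,0.0,0.0,100],[1.1,4.2,0.0,0.0,100],[1.1,4.1,0.0,0.0,100],[-0.0,0.0,2.5,0.0,100],[-0.0,0.0,2.5,0.0,100],[-0.0,0.0,2.5,0.0,100],[-0.0,0.0,2.5,0.0,100]]
```

Call:
move_arm:
  rows:
    - [0, 0, 0, 0, 70]
    - [0, 0, 0, 0, 70]
    - [0, 0, 0, 0, 70]
    - [0, 0, 0, 0, 70]
    - [0, 0, -3, 0, 70]
    - [0, 0, -3, 0, 70]
    - [1.1, 4.2, 0, 0, 70]
    - [1.1, 4.2, 0, 0, 70]
    - [1.1, 4.1, 0, 0, 70]
    - [0, 0, 0, 0, 70]

```text
t: 18.08
ee_pos: [510.0, 259.2, 174.6]
orientation: [0.104, -3.14, -0.0]
ft_force: [0.5, 0.0, -1.0]
width: 61.5
grasp_force: 0.0
```

```bash
python3 - <<'E'
from h import *
stroke(5.0,1)
p,th,o=pose()
plan([(512.1,255.9,115,th,3)],70)
optics.get_image("top"); 
for l in("grip_a_mid","crank"):
  for q in spotter.find_in("top",l): print(l,q["conf"],ray("top",q["point"],155).round(1),ray("top",q["point"],98).round(1))
E
```

```text
ang 1.82846012582058 r 68.49524465062731 th 1.637146865551464 z 174.6410003491664 t 18.075 f [ 0.5  0.  -1. ] w 61.543899828600075 gf 0.0
[[-3.6,-12.8,-0.0,0.0,0]]
[[-0.1,-0.1,2.0,0.0,70],[-0.0,-0.1,2.0,0.0,70],[-0.1,-0.1,2.0,0.0,70]]
grip_a_mid 0.51 [545.5 130.6 155. ] [552.2 138.1  98. ]
crank 0.47 [538.8 164.3 155. ] [545.2 173.3  98. ]
crank 0.46 [555.5  72.1 155. ] [562.6  76.9  98. ]
```

Call:
move_arm:
  rows:
    - [-0.1, -0.1, 2, 0, 70]
    - [0, -0.1, 2, 0, 70]
    - [-0.1, -0.1, 2, 0, 70]
    - [0, 0, 0, 0, 0]
    - [0, 0, 0, 0, 0]
    - [0, 0, 0, 0, 0]
    - [0, 0, 0, 0, 0]
    - [0, 0, 0, 0, 0]

```text
t: 19.23
ee_pos: [513.6, 256.0, 115.6]
orientation: [-0.098, 3.138, 0.005]
ft_force: [-0.6, 7.9, 0.3]
width: 23.8
grasp_force: 30.0
```

```bash
sed -i 's/^B=(545.04,4.74);a=.069$/B=(546.2,4.74);a=.069/' h.py; python3 - <<'E'
from h import *
stroke(5.02,26)
E
```

```text
ang 1.8074069967946462 r 64.71473062142961 th 1.6330330887726943 z 115.63093063834683 t 19.225 f [-0.6  7.9  0.3] w 23.798784012561942 gf 29.99879278417211
[[0.8,-0.2,-0.0,0.0,0],[0.7,-0.3,-0.0,0.0,0],[0.7,-0.5,-0.0,0.0,0],[0.6,-0.5,-0.0,0.0,0],[0.6,-0.5,-0.0,0.0,0],[0.5,-0.7,-0.0,0.0,0],[0.4,-0.7,-0.0,0.0,0],[0.3,-0.7,-0.0,0.0,0],[0.2,-0.8,-0.0,0.0,0],[0.1,-0.8,-0.0,0.0,0]]
[[0.0,-0.8,-0.0,0.0,0],[-0.0,-0.8,-0.0,0.0,0],[-0.2,-0.8,-0.0,0.0,0],[-0.3,-0.7,-0.0,0.0,0],[-0.3,-0.7,-0.0,0.0,0],[-0.5,-0.7,-0.0,0.0,0],[-0.5,-0.6,-0.0,0.0,0],[-0.6,-0.6,-0.0,0.0,0],[-0.7,-0.4,-0.0,0.0,0],[-0.7,-0.4,-0.0,0.0,0]]
[[-0.7,-0.3,-0.0,0.0,0],[-0.8,-0.2,-0.0,0.0,0],[-0.8,-0.1,-0.0,0.0,0],[-0.8,0.0,-0.0,0.0,0],[-0.8,0.1,-0.0,0.0,0],[-0.8,0.2,-0.0,0.0,0]]
```

Call:
move_arm:
  rows:
    - [0.8, -0.2, 0, 0, 0]
    - [0.7, -0.3, 0, 0, 0]
    - [0.7, -0.5, 0, 0, 0]
    - [0.6, -0.5, 0, 0, 0]
    - [0.6, -0.5, 0, 0, 0]
    - [0.5, -0.7, 0, 0, 0]
    - [0.4, -0.7, 0, 0, 0]
    - [0.3, -0.7, 0, 0, 0]
    - [0.2, -0.8, 0, 0, 0]
    - [0.1, -0.8, 0, 0, 0]

```text
t: 20.48
ee_pos: [471.3, 194.4, 115.6]
orientation: [-0.098, 3.132, 0.003]
ft_force: [12.0, 2.5, -3.4]
width: 24.5
grasp_force: 30.0
```

```bash
python3 - <<'E'
from h import *
stroke(5.02,16)
E
```

```text
ang 3.070603188781472 r 61.83829717777628 th 1.633377984370636 z 115.63124034528197 t 20.475 f [12.   2.5 -3.4] w 24.4725560618548 gf 29.999476377270184
[[0.3,-0.8,-0.0,0.0,0],[-0.1,-0.8,-0.0,0.0,0],[-0.2,-0.7,-0.0,0.0,0],[-0.2,-0.8,-0.0,0.0,0],[-0.4,-0.7,-0.0,0.0,0],[-0.5,-0.6,-0.0,0.0,0],[-0.5,-0.6,-0.0,0.0,0],[-0.6,-0.5,-0.0,0.0,0],[-0.6,-0.5,-0.0,0.0,0],[-0.7,-0.3,-0.0,0.0,0]]
[[-0.8,-0.3,-0.0,0.0,0],[-0.7,-0.2,-0.0,0.0,0],[-0.8,-0.1,-0.0,0.0,0],[-0.8,0.0,-0.0,0.0,0],[-0.8,0.1,-0.0,0.0,0],[-0.8,0.2,-0.0,0.0,0]]
```

Call:
move_arm:
  rows:
    - [0, -0.8, 0, 0, 0]
    - [-0.1, -0.8, 0, 0, 0]
    - [-0.2, -0.7, 0, 0, 0]
    - [-0.2, -0.8, 0, 0, 0]
    - [-0.4, -0.7, 0, 0, 0]
    - [-0.5, -0.6, 0, 0, 0]
    - [-0.5, -0.5, 0, 0, 0]
    - [-0.6, -0.5, 0, 0, 0]
    - [-0.6, -0.4, 0, 0, 0]

```text
t: 21.6
ee_pos: [503.6, 139.1, 115.5]
orientation: [-0.097, 3.137, 0.004]
ft_force: [2.3, 7.3, 4.8]
width: 24.4
grasp_force: 30.0
```

```bash
python3 - <<'E'
from h import *
stroke(5.0,7)
E
```

```text
ang 4.151663015586806 r 62.57585921414701 th 1.6325492804308976 z 115.45713692451667 t 21.6 f [2.3 7.3 4.8] w 24.40819655400532 gf 30.00118456024211
[[-0.6,-0.6,-0.0,0.0,0],[-0.7,-0.3,-0.0,0.0,0],[-0.8,-0.2,-0.0,0.0,0],[-0.7,-0.1,-0.0,0.0,0],[-0.8,0.0,-0.0,0.0,0],[-0.8,0.1,-0.0,0.0,0],[-0.8,0.2,-0.0,0.0,0]]
```

Call:
move_arm:
  rows:
    - [-0.6, -0.4, 0, 0, 0]
    - [-0.7, -0.3, 0, 0, 0]
    - [-0.8, -0.2, 0, 0, 0]
    - [-0.7, -0.1, 0, 0, 0]
    - [-0.8, 0, 0, 0, 0]
    - [-0.8, 0.1, 0, 0, 0]
    - [-0.5, 0.1, 0, 0, 0]
    - [0, 0, 0, 0, 0]

```text
t: 22.6
ee_pos: [552.1, 132.3, 115.4]
orientation: [-0.099, 3.139, -0.002]
ft_force: [1.6, -3.2, 8.2]
width: 24.2
grasp_force: 30.0
```

```bash
python3 - <<'E'
from h import *
stroke(5.0,1)
p,th,o=pose(); g,_=ang(p)
H=T(B,a,(65*np.cos(g+np.pi),190+65*np.sin(g+np.pi),0));print(H)
plan([(p[0],p[1],175,th,2),(H[0],H[1],175,th,3)],70)
E
```

```text
ang 4.940596615993874 r 64.81601631211187 th 1.6335839071653073 z 115.4412569380028 t 22.6 f [ 1.6 -3.2  8.2] w 24.237377579155044 gf 30.00168990693055
[[-0.4,0.1,-0.0,0.0,0]]
[514.06505863 256.43815206   0.        ]
[[0.0,0.0,-3.0,0.0,70],[0.0,0.0,-3.0,0.0,70],[1.0,4.2,0.0,0.0,70],[1.0,4.2,0.0,0.0,70],[1.0,4.2,0.0,0.0,70]]
```

Call:
move_arm:
  rows:
    - [0, 0, 0, 0, 70]
    - [0, 0, 0, 0, 70]
    - [0, 0, 0, 0, 70]
    - [0, 0, 0, 0, 70]
    - [0, 0, -3, 0, 70]
    - [0, 0, -3, 0, 70]
    - [1, 4.2, 0, 0, 70]
    - [1, 4.1, 0, 0, 70]
    - [1, 4, 0, 0, 70]
    - [0, 0, 0, 0, 70]

```text
t: 23.85
ee_pos: [513.2, 256.3, 174.6]
orientation: [0.104, -3.14, -0.0]
ft_force: [0.0, -0.6, -0.3]
width: 61.7
grasp_force: 0.0
```

```bash
python3 - <<'E'
from h import *
p,th,o=pose();print(p,th,o['t'])
plan([(513,256.2,115,th,3)],70)
ms={}
B0=np.array((545.04,4.74))
for n in("top","scene"):
    optics.get_image(n); r=spotter.regions_of(n,"block")
    for q in r[:2]: print(n,q["conf"],q["point"],q["region"].sum())
    if r:
        v=fitbox({n:r[0]["region"]},(548,-40,a),44,100,46,76);d=v[0]-B0;print(v,d@[np.cos(a),np.sin(a)],d@[-np.sin(a),np.cos(a)])
for q in spotter.find_in("top","grip_a_mid"): print(q["conf"],ray("top",q["point"],150).round(1))
E
```

```text
[513.19808817 256.26533651 174.60167767] 1.636935313332246 23.85
[[0.0,-0.0,2.0,0.0,70],[0.0,-0.0,2.0,0.0,70],[0.0,-0.0,2.0,0.0,70]]
top 0.58 [259.6, 174.1] 290
(array([544.26795923, -34.36980231]), np.float64(0.11649601449701404), np.float64(-0.6477161614750664)) -3.4666392048479886 -38.9635098005754
scene 0.76 [268.5, 200.8] 423
scene 0.38 [222.3, 166.8] 444
(array([547.06389328, -28.48361167]), np.float64(0.030843887053564275), np.float64(-0.9278523489932886)) -0.27153328404577254 -33.28409208866105
```

Call:
move_arm:
  rows:
    - [0, 0, 2, 0, 70]
    - [0, 0, 2, 0, 70]
    - [0, 0, 2, 0, 70]
    - [0, 0, 0, 0, 0]
    - [0, 0, 0, 0, 0]
    - [0, 0, 0, 0, 0]
    - [0, 0, 0, 0, 0]
    - [0, 0, 0, 0, 0]

```text
t: 25.1
ee_pos: [514.7, 256.5, 115.7]
orientation: [-0.097, 3.138, 0.006]
ft_force: [-2.1, 9.8, -1.3]
width: 24.7
grasp_force: 30.0
```

```bash
python3 - <<'E'
from h import *
g=ang(pose()[0])[0]
stroke(g+2.62,22)
E
```

```text
ang 1.7891772553636411 r 64.84150693424994 th 1.632834485841063 z 115.71293243180789 t 25.1 f [-2.1  9.8 -1.3] w 24.687320158425546 gf 29.999185373308137
[[0.7,-0.2,-0.0,0.0,0],[0.8,-0.3,-0.0,0.0,0],[0.6,-0.4,-0.0,0.0,0],[0.6,-0.5,-0.0,0.0,0],[0.6,-0.5,-0.0,0.0,0],[0.5,-0.6,-0.0,0.0,0],[0.4,-0.6,-0.0,0.0,0],[0.4,-0.7,-0.0,0.0,0],[0.2,-0.8,-0.0,0.0,0],[0.2,-0.7,-0.0,0.0,0]]
[[0.0,-0.8,-0.0,0.0,0],[0.0,-0.8,-0.0,0.0,0],[-0.1,-0.7,-0.0,0.0,0],[-0.2,-0.8,-0.0,0.0,0],[-0.3,-0.7,-0.0,0.0,0],[-0.3,-0.7,-0.0,0.0,0],[-0.5,-0.6,-0.0,0.0,0],[-0.5,-0.6,-0.0,0.0,0],[-0.6,-0.5,-0.0,0.0,0],[-0.6,-0.4,-0.0,0.0,0]]
[[-0.7,-0.4,-0.0,0.0,0],[-0.8,-0.2,-0.0,0.0,0]]
```

Call:
move_arm:
  rows:
    - [0.7, -0.2, 0, 0, 0]
    - [0.8, -0.3, 0, 0, 0]
    - [0.6, -0.4, 0, 0, 0]
    - [0.6, -0.5, 0, 0, 0]
    - [0.6, -0.5, 0, 0, 0]
    - [0.5, -0.6, 0, 0, 0]
    - [0.4, -0.6, 0, 0, 0]
    - [0.3, -0.7, 0, 0, 0]
    - [0.1, -0.8, 0, 0, 0]
    - [0.1, -0.7, 0, 0, 0]

```text
t: 26.35
ee_pos: [471.2, 198.1, 115.5]
orientation: [-0.098, 3.138, 0.001]
ft_force: [1.6, 2.2, 7.7]
width: 24.2
grasp_force: 30.0
```

```bash
python3 - <<'E'
from h import *
stroke(4.41,12)
E
```

```text
ang 3.011212959675572 r 62.02462074661522 th 1.6330415832149967 z 115.51901136807439 t 26.35 f [1.6 2.2 7.7] w 24.23070629938808 gf 30.00179392634891
[[0.3,-0.7,-0.0,0.0,0],[0.0,-0.8,-0.0,0.0,0],[-0.1,-0.7,-0.0,0.0,0],[-0.2,-0.7,-0.0,0.0,0],[-0.3,-0.7,-0.0,0.0,0],[-0.4,-0.7,-0.0,0.0,0],[-0.5,-0.6,-0.0,0.0,0],[-0.5,-0.6,-0.0,0.0,0],[-0.5,-0.5,-0.0,0.0,0],[-0.7,-0.4,-0.0,0.0,0]]
[[-0.7,-0.3,-0.0,0.0,0],[-0.7,-0.3,-0.0,0.0,0]]
```

Call:
move_arm:
  rows:
    - [0.1, -0.7, 0, 0, 0]
    - [0, -0.8, 0, 0, 0]
    - [-0.1, -0.7, 0, 0, 0]
    - [-0.2, -0.7, 0, 0, 0]
    - [-0.3, -0.7, 0, 0, 0]
    - [-0.4, -0.7, 0, 0, 0]
    - [-0.5, -0.6, 0, 0, 0]
    - [-0.5, -0.6, 0, 0, 0]
    - [-0.5, -0.4, 0, 0, 0]
    - [0, 0, 0, 0, 0]

```text
t: 27.6
ee_pos: [500.0, 141.2, 115.5]
orientation: [-0.097, 3.136, 0.002]
ft_force: [5.3, 3.1, 5.5]
width: 24.3
grasp_force: 30.0
```

```bash
python3 - <<'E'
from h import *
stroke(4.41,4)
B0=np.array((545.04,4.74))
for n in("scene",):
    im=optics.get_image(n); r=spotter.regions_of(n,"block")
    for q in r[:2]:
        print(n,q["conf"],q["point"],q["region"].sum())
        v=fitbox({n:q["region"]},(548,-5,a),44,100,46,76);d=v[0]-B0;print(v,d@[np.cos(a),np.sin(a)],d@[-np.sin(a),np.cos(a)])
E
```

```text
ang 4.085922438300921 r 62.55550570653905 th 1.63270902412719 z 115.54741695612292 t 27.6 f [5.3 3.1 5.5] w 24.30007513100995 gf 30.00095295603387
[[-0.3,-0.5,-0.0,0.0,0],[-0.5,-0.2,-0.0,0.0,0],[-0.4,-0.3,-0.0,0.0,0],[-0.5,-0.1,-0.0,0.0,0]]
scene 0.59 [261.0, 199.6] 364
(array([544.65759846,   4.11873305]), np.float64(-0.03142066434720019), np.float64(-0.8604685646500593)) -0.4243250099629457 -0.5934238313889796
```

Call:
move_arm:
  rows:
    - [-0.4, -0.2, 0, 0, 0]
    - [-0.4, -0.2, 0, 0, 0]
    - [-0.4, -0.2, 0, 0, 0]
    - [0, 0, 0, 0, 0]
    - [0, 0, 0, 0, 70]
    - [0, 0, 0, 0, 70]
    - [0, 0, 0, 0, 70]
    - [0, 0, 0, 0, 70]
    - [0, 0, -3, 0, 70]
    - [0, 0, -3, 0, 70]

```text
t: 28.95
ee_pos: [510.0, 135.6, 174.9]
orientation: [0.099, -3.139, 0.001]
ft_force: [1.0, -1.4, -0.4]
width: 61.8
grasp_force: 0.0
```

Call:
move_arm:
  rows:
    - [2, 0, -2, 0, 70]
    - [4, 3, -2, 0, 70]
    - [5, 3, 0, 0, 70]
    - [0, 0, 0, 0, 70]

```text
t: 29.45
ee_pos: [393.9, 189.4, 214.7]
orientation: [0.104, -3.139, 0.0]
ft_force: [0.1, 0.0, 0.6]
width: 61.3
grasp_force: 0.0
```

```bash
python3 - <<'E'
from h import *
print(pose()[:2],get_obs()['t'])
B0=np.array((545.04,4.74));ims={}
for n in("scene","top"):
    im=optics.get_image(n); ims[n]=im
    for q in spotter.regions_of(n,"block")[:1]:
        print(n,q["conf"],q["point"],q["region"].sum())
        v=fitbox({n:q["region"]},(548,5,a),44,100,46,76);d=v[0]-B0;print(v,d@[np.cos(a),np.sin(a)],d@[-np.sin(a),np.cos(a)])
tiles=[]
for n in("top","scene"):
    u=proj(n,(545,5,60)).astype(int); im=cv2.resize(ims[n][u[1]-30:u[1]+30,u[0]-35:u[0]+35],None,fx=5.7,fy=5.7,interpolation=cv2.INTER_CUBIC)
    off=u-[35,30]
    for X in((-22,-50,76),(-22,50,76),(22,50,76),(22,-50,76),(-22,-50,46)):
        q=(proj(n,T(B0,a,X))-off+.5)*5.7-.5; cv2.circle(im,tuple(int(x) for x in q.round()),2,(0,0,255),-1)
    tiles.append(im)
cv2.imwrite("pics/p3.png",np.hstack(tiles))
E
```

```text
(array([393.86601043, 189.37878893, 214.67068075]), np.float64(1.6367564091984197)) 29.45
scene 0.55 [262.5, 199.0] 397
(array([544.57882888,   3.41390829]), np.float64(0.003490542954964688), np.float64(-0.9119953528899216)) -0.551501482145988 -1.2911406344014238
top 0.59 [248.6, 176.4] 344
(array([541.83197205,   0.82439629]), np.float64(0.08151722789490456), np.float64(-0.7302972457049359)) -3.470356594090309 -3.685107981960383
```

View pics/p3.png

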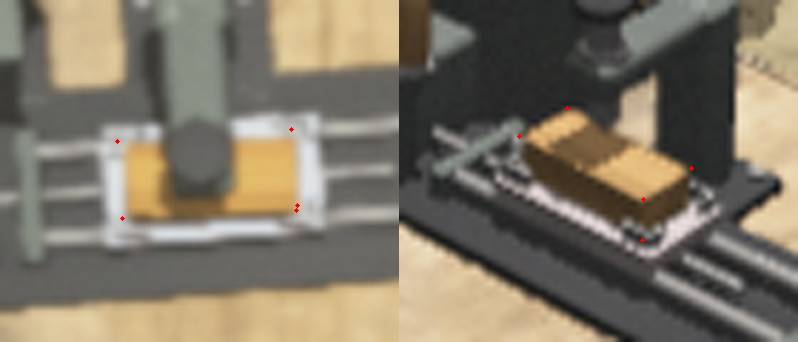

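The red dots mark the ideal centred block. The real block's ends sit about 2 mm short of them (top view, left end at 127 against 119), so I give the crank a small nudge.

Call:
move_arm:
  rows:
    - [-5, -3, 0, 0, 70]
    - [-4, -3, 2, 0, 70]
    - [-2, 0, 2, 0, 70]
    - [0, 0, 3, 0, 70]
    - [0, 0, 3, 0, 70]
    - [0, 0, 0, 0, 0]
    - [0, 0, 0, 0, 0]
    - [0, 0, 0, 0, 0]
    - [0, 0, 0, 0, 0]
    - [0, 0, 0, 0, 0]

```text
t: 30.9
ee_pos: [511.0, 135.6, 115.7]
orientation: [-0.099, 3.139, -0.0]
ft_force: [-0.0, -2.9, 6.8]
width: 24.4
grasp_force: 30.0
```

```bash
python3 - <<'E'
from h import *
g=ang(pose()[0])[0]
stroke(g+.17,2)
E
```

```text
ang 4.283103753681634 r 62.69040344525086 th 1.633882466061645 z 115.65854417947952 t 30.9 f [-0.  -2.9  6.8] w 24.43062980120528 gf 30.001462622894906
[[-0.4,-0.4,-0.0,0.0,0],[-0.5,-0.2,-0.0,0.0,0]]
```

Call:
move_arm:
  rows:
    - [-0.5, -0.3, 0, 0, 0]
    - [-0.5, -0.2, 0, 0, 0]
    - [0, 0, 0, 0, 0]
    - [0, 0, 0, 0, 70]
    - [0, 0, 0, 0, 70]
    - [0, 0, 0, 0, 70]
    - [0, 0, 0, 0, 70]
    - [0, 0, -3, 0, 70]
    - [0, 0, -4, 0, 70]
    - [0, 0, -4, 0, 70]

```text
t: 32.15
ee_pos: [520.5, 131.3, 225.6]
orientation: [0.098, -3.139, 0.0]
ft_force: [-0.6, -0.9, -0.2]
width: 61.5
grasp_force: 0.0
```

```bash
python3 - <<'E'
from h import *
p,th,o=pose();print(p,th,o['t'])
B0=np.array((545.04,4.74))
for n in("scene","top"):
    im=optics.get_image(n)
    for q in spotter.regions_of(n,"block")[:1]:
        print(n,q["conf"],q["point"],q["region"].sum())
        v=fitbox({n:q["region"]},(548,5,a),44,100,46,76);d=v[0]-B0;print(v,d@[np.cos(a),np.sin(a)],d@[-np.sin(a),np.cos(a)])
plan([(545.6,4.7,225,th,4),(545.6,4.7,190,th,4)],0)
E
```

```text
[520.49286054 131.25748934 225.60799573] 1.633508536771929 32.15
scene 0.68 [261.2, 200.3] 401
(array([543.58877743,   6.45554698]), np.float64(0.07462199931412894), np.float64(-0.8959611816754673)) -1.329490464894078 1.8115196618865763
top 0.7 [248.0, 178.7] 288
(array([542.44774541,   5.78051603]), np.float64(0.060171589477333864), np.float64(-0.6426371780515118)) -2.5143475249665967 1.2167637384874432
[[-0.4,-3.2,0.0,0.0,0],[-0.4,-3.2,0.0,0.0,0],[-0.4,-3.2,0.0,0.0,0],[-0.5,-3.2,0.0,0.0,0],[0.0,0.0,0.9,0.0,0],[0.0,0.0,0.9,0.0,0],[0.0,0.0,0.9,0.0,0],[0.0,0.0,0.8,0.0,0]]
```

Call:
move_arm:
  rows:
    - [-0.4, -3.2, 0, 0, 0]
    - [-0.4, -3.2, 0, 0, 0]
    - [-0.4, -3.2, 0, 0, 0]
    - [-0.5, -3.2, 0, 0, 0]
    - [0, 0, 0.7, 0, 0]
    - [0, 0, 0.7, 0, 0]
    - [0, 0, 0.7, 0, 0]
    - [0, 0, 0.7, 0, 0]
    - [0, 0, 0.7, 0, 0]
    - [0, 0, 0, 0, 0]

```text
t: 33.6
ee_pos: [545.4, 4.9, 189.0]
orientation: [0.099, -3.139, -0.0]
ft_force: [-1.3, -0.4, 0.7]
width: 0.6
grasp_force: 0.0
```

```bash
python3 - <<'E'
from h import *
p,th,o=pose();print(p,th,o['t'],o['width'])
plan([(545.6,4.7,171.5,th,6)],0)
E
```

```text
[545.37065789   4.91265739 189.04250957] 1.633897207152107 33.6 0.6442603854573721
[[-0.0,-0.0,0.3,0.0,0],[-0.0,-0.0,0.3,0.0,0],[-0.0,-0.0,0.3,0.0,0],[-0.0,-0.0,0.3,0.0,0],[-0.0,-0.0,0.3,0.0,0],[-0.0,-0.0,0.3,0.0,0]]
```

Call:
move_arm:
  rows:
    - [0, 0, 0.3, 0, 0]
    - [0, 0, 0.3, 0, 0]
    - [0, 0, 0.3, 0, 0]
    - [0, 0, 0.3, 0, 0]
    - [0, 0, 0.3, 0, 0]
    - [0, 0, 0.3, 0, 0]
    - [0, 0, 0, 0, 0]
    - [0, 0, 0, 0, 0]

```text
t: 34.6
ee_pos: [545.8, 4.6, 171.9]
orientation: [-0.098, 3.14, -0.0]
ft_force: [-1.2, -0.0, 4.4]
width: 0.5
grasp_force: 2.4
```

Call:
move_arm:
  rows:
    - [0, 0, 0.1, 0, 0]
    - [0, 0, 0.1, 0, 0]
    - [0, 0, 0.1, 0, 0]
    - [0, 0, 0, 0, 0]

```text
t: 35.1
ee_pos: [545.9, 4.6, 170.2]
orientation: [-0.099, 3.14, -0.0]
ft_force: [-7.8, 0.0, 18.9]
width: 0.2
grasp_force: 9.4
```

The punch is at its stop (z 170.2), so it has tripped. I retract and check.

Call:
move_arm:
  rows:
    - [0, 0, -0.5, 0, 0]
    - [0, 0, -1, 0, 0]
    - [0, 0, -2, 0, 0]
    - [0, 0, -4, 0, 0]
    - [4, 0, -2, 0, 0]
    - [5, 2, 0, 0, 0]
    - [3, 2, 0, 0, 0]
    - [0, 0, 0, 0, 0]
    - [0, 0, 0, 0, 0]

```text
t: 36.22
ee_pos: [424.5, 37.0, 263.9]
orientation: [-0.099, 3.139, -0.0]
ft_force: [0.2, -0.4, -0.5]
width: 0.6
grasp_force: 0.0
```

```bash
python3 - <<'E'
from h import *
p,th,o=pose();print(p,o['t'],o['ft_force'])
B0=np.array((545.04,4.74));ims={}
for n in("scene","top"):
    ims[n]=optics.get_image(n)
    for q in spotter.regions_of(n,"block")[:1]:
        v=fitbox({n:q["region"]},(546,5,a),44,100,46,76);d=v[0]-B0;print(n,v,d@[np.cos(a),np.sin(a)],d@[-np.sin(a),np.cos(a)])
u=proj("scene",(545,5,100)).astype(int); cv2.imwrite("pics/p4.png",cv2.resize(ims["scene"][u[1]-45:u[1]+45,u[0]-60:u[0]+60],None,fx=5,fy=5,interpolation=cv2.INTER_CUBIC))
E
```

```text
[424.51268948  37.01347408 263.85146157] 36.225 [ 0.20181032 -0.35247484 -0.51558277]
scene (array([544.54038066,   7.78420782]), np.float64(-0.010153806584362197), np.float64(-0.9252948885976409)) -0.28854676528430656 3.0714103430742443
top (array([542.65960537,   4.49327286]), np.float64(0.03884933542638783), np.float64(-0.6897172949002217)) -2.3917410134665107 -0.08202310827801379
```

View pics/p4.png

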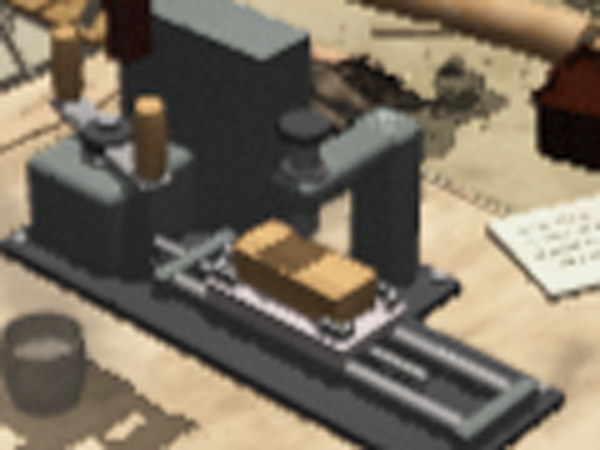

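The block is flat in the tray at (305,265), with the punch cap back up at (303,128). I hand the job in.

```bash
python3 -c "
from h import *
print(close_job())"
```

```text
the job is handed in; nothing more can be done
None
```

I handed the job in at about 36 s: the block lies flat in the tray, measured within about 3 mm of the punch axis, and the punch was pressed to its stop and is back up. I did not see the judge's result; no move passed near the cup, jar, slip cup or ring, but I did not re-measure where they stand.

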